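# Close up the row in the drilling jig and lock it

## Task

Get the jig ready for drilling: with the fingertips, push the row of four copper blocks along the rail as one train until it is fully home against the end stop, pushing only on the rear block. Then push the keeper bolt's post until the bolt is fully across the rail behind the row. Do not lift any block, and leave the other things on the bench as they are.

Things in the scene. Friction and masses are not known exactly. Their poses are not given: they have to be found in the camera images.
- jig: Fixed steel jig, plate 310 x 74 x 10 mm; origin at its underside's centre, z up. Rail along x: floor 10 mm above the bench, open at -x, walls at y = 19 to 27 and -19 to -27 mm, tops 20 mm above the bench. End stop across the +x end: face at x = 120 mm, 46 mm high. Blocks home: block1..4 at x = 103, 69, 35, 1 mm; rear face at -16 mm. Keeper bed on the +y side: x -48 to -4, y 37 to 117 mm, cheeks 34 mm high.
- block1: The block nearest the end stop (leading block). Copper spacer block, 34 mm along the rail, 36 mm wide, 22 mm high, about 0.2 kg, with an upright 18 mm hole through its middle. Origin: centre of its underside; z up, x along the rail towards the end stop.
- block2: The second block of the row, touching block1; same block as block1, same axes.
- block3: The third block of the row, touching block2; same block as block1, same axes.
- block4: The rear block, farthest from the end stop; same size and axes as block1. Push its free rear face (on the jig's -x side, 17 mm from the origin): it reaches from 10 to 32 mm above the bench, the upper 12 mm standing above the rail's walls. The whole row slides by dry friction of a few newtons.
- keeper (a joint): Slide of the keeper bolt, m: 0 = drawn back clear of the rail, 0.056 = fully across it (stop). Moves towards the jig's -y, takes about 2 N, stays where left. A flat bar at x = -31 to -21 mm in the jig, 21 to 29 mm above the bench, its tip at y = 36 mm minus the value; blocks standing in its way stop it.
- post (a point): Centre of the top of the keeper bolt's upright round post, 14 mm in diameter; top 70 mm above the bench, free of the cheeks from 34 mm up. In the jig at x = -26 mm, y = 88 mm minus the joint value. Push it from the side away from the rail, towards the jig's -y.
- spare: Bystander: a spare copper block (34 x 36 x 22 mm) on the bench beside the jig, not part of the row. Origin: centre of its underside.
- collar: Bystander: copper ring, 42 mm in diameter, 28 mm high, on the bench beside the jig. Origin: centre of its underside.
- driver: Bystander: screwdriver 170 mm long lying on the bench on the jig's -y side. Lies along its own x.
- hammer: Bystander: hammer 280 mm long lying on the bench. Lies along its own x.
- bowl: Bystander: copper bowl, 140 mm across, 50 mm high. Origin: centre of its underside.
- cup: Bystander: copper cup, 72 mm across, 75 mm high. Origin: centre of its underside.
- jar: Bystander: closed glass jar, 64 mm in diameter, 85 mm high. Origin: centre of its underside.
Not all that is in view belongs to the job. What is shaped like the block4 but grey is not meant. Leave any yellow look-alike of the block2 alone.

How it is judged (in metres and radians):
On the way, in this order (a step that is already met when the one before it is completed fails the run):
1. the four blocks are home against the end stop with no gaps (x of block1 in the frame of jig above 0.1 m and x of block2 in the frame of jig above 0.066 m and x of block3 in the frame of jig above 0.032 m and x of block4 in the frame of jig above -0.002 m and z of each of block1, block2, block3, block4 in the frame of jig below 0.013 m and angle between each of block1, block2, block3, block4's own z axis and vertical below 0.1 rad), for 0.2 s.
2. the keeper bolt is across the rail (value of joint keeper above 0.05 m), for 0.2 s.
At the end, for the whole second after the job is handed in: All four blocks lie flat in the rail, each within 3 mm of its home place (row closed up against the end stop) and at rest, and the keeper bolt is across the rail behind them (joint above 0.050 of 0.056 m) (all of step 1 and value of joint keeper above 0.05 m and linear speed of each of block1, block2, block3, block4 below 0.01 m/s); the robot touches nothing.
It fails at once if a block of the row is lifted more than 6 mm off the rail's floor (z of any of block1, block2, block3, block4 in the frame of jig above 0.016 m).
It fails at once if the robot touches one of the three leading blocks instead of pushing the rear one (contact force between any of the fingers, the arm and block1 above 1 N or contact force between any of the fingers, the arm and block2 above 1 N or contact force between any of the fingers, the arm and block3 above 1 N).
It fails at once if a bystander is moved more than 15 mm (distance of any of spare, collar, driver, hammer, bowl, cup, jar from where it was at the start of the episode above 0.015 m).
It also fails if it takes over 48 s, if anything falls off the work surface, if the arm or the gripper's body presses on something with over 40 N, if the wrist force passes 120 N, or if a joint passes its speed limit or range.

## Robot

A 7-joint arm with a two-finger parallel gripper is mounted at the origin on the work surface. World frame = base frame: x ahead of the robot, y to its left, z up, the work surface at z = 0. Lengths are in mm, angles in rad, forces in N, time in s.
With the tool pointing down it reaches from about 400 to 875 mm from the base axis. Payload 4.4 kg.
Tool frame: the origin (TCP) lies at the very end of the fingers, on their centre line; the grasp point (between the pads) lies 19 mm behind it; y points along the fingers, z is the direction in which the jaws open and shut, and the axes are right-handed (so a half turn about y gives the same grasp; the last joint's range is limited). The gripper opens to 85 mm and grips with 20 to 120 N. Pads are 22 mm wide; open, the fingers measure 114 mm over their backs; the gripper's body (76 mm by 85 mm) begins 54 mm behind the grasp point. The pads swing forward as they close: fully open they stand 13 mm farther back than shut.
Start: joints at [-1.392, 0.628, 0.038, 1.517, -0.027, 0.996, -0.02], TCP at [157.51, 630.641, 231.313] pointing down, gripper open.
Joint ranges: [-3.06, 3.06], [-0.37, 2.12], [-1.25, 1.32], [0.18, 2.47], [-1.1, 4.24], [0.23, 1.98], [-2.94, 2.94]. Speed limits (rad/s): [2.57, 2.57, 3.14, 3.14, 3.14, 3.14, 3.14].

## Interface

Orientations are given as [roll, pitch, yaw] about the fixed x, y, z axes, in that order (R = Rz(yaw) Ry(pitch) Rx(roll)).
In Python, from cell import * gives the robot as it stands.
- The arm moves only by the tool apply_moves, never from a script. Its argument "targets" is a list of rows, each a list of 6 numbers: the shift along the tool's x, y, z in units of 40 mm (1.0 is 40 mm), then the turn, a rotation vector about the tool's x, y, z in units of 8 degrees (1.0 is 8 degrees). A call has 1 to 12 rows; each row shifts and turns the commanded pose from where the row before left it, along the tool's axes as they then stand; what a row does not reach is not made up. A row lasts 1/8 s, in which the tool goes at most 62.5 mm and 10.7 degrees, less where a joint would pass 70% of its speed; a pose out of reach is approached as far as the arm can. A call is refused whole if a number of a shift passes 1 or a number of a turn 1, either way. A call with a gripper value outside its range is refused whole. "jaw" is the gripper command: -1 is shut, 1 is fully open, values between are in proportion, set as the call begins (left out, the last holds). The fingers move at their own pace and stop on an object; the grip force is fixed at half the most. Time passes only in rows, so rows that do not move let the fingers close. It gives the time, the measured TCP pose, the force and the opening at its end, in the units of the state.
- read_state(): the state, without advancing time (a new reading comes with each control period).
- get_image(name): name is "side" or "top" or "wrist"; returns the picture (480x640x3 uint8, red, green, blue); there is no depth.
- calibration(name): a dict with "fx", "fy", "cx", "cy" (pixels), "k1" (the pictures are not rectified: a ray, as slopes to the right and down, at radius r is drawn at 1 + k1 r^2 times it, then the intrinsics apply), "world_from_camera" (4x4, takes a point from camera to world coordinates). Camera axes: x right, y down, z forward; pixel columns grow to the right and rows downward; lengths in mm; the calibration is good to about 2 mm. A picture is of the moment at which its call begins: read the wrist's pose just before it. calibration takes no time and is no camera call; for the wrist camera it gives the pose at the moment of the call.
- finish_job(): hands the job in, once; it reports no verdict.
The state is a dict: "clock": time; "qpos": joint angles; "qd": joint speeds; "tau": joint torques, N m; "eef_pos": TCP position; "tool_rot": TCP orientation; "force": force on the tool from outside, world axes, zero at the start; "torque": the same for the moment, N m; "width": finger opening in mm.
Only numpy, scipy, OpenCV 4.12 (cv2) and the standard library are available. Lean on these libraries where they do the work, as an engineer would, in place of code of your own. Each camera call takes 0.05 s, during which the arm holds its last target. There are 200 camera calls.

## Working session

There is one attempt and no reset: what is moved stays moved. The work goes in short steps, Python scripts to look and compute and a tool call to move; the robot and the scene stay as the last step left them, time stands still between calls to the robot, and variables do not carry over. Pictures are saved under pics/ and viewed, about 8 in all and at most 12, crops included, and the job is handed in when it is done.

Besides the shell and the picture viewer there is one more tool, called by a JSON object that holds its "op" and its "data". apply_moves: Moves the arm, as the interface text tells. Its arguments: {"type":"object","properties":{"targets":{"type":"array"},"jaw":{"type":"number"}},"required":["targets"]}

```bash
mkdir -p pics; cat > h.py <<'E'
from cell import *
import numpy as np, cv2
from scipy.spatial.transform import Rotation as R
def ray(c,u,v):
    K=np.array([[c['fx'],0,c['cx']],[0,c['fy'],c['cy']],[0,0,1.]])
    p=cv2.undistortPoints(np.array([[[u,v]]],float),K,np.array([c['k1'],0,0,0,0.]))[0,0]
    T=np.array(c['world_from_camera']); d=T[:3,:3]@np.array([p[0],p[1],1]); return T[:3,3],d/np.linalg.norm(d)
def onz(c,u,v,z):
    o,d=ray(c,u,v); return o+d*(z-o[2])/d[2]
def tri(c1,p1,c2,p2):
    o1,d1=ray(c1,*p1);o2,d2=ray(c2,*p2)
    s=np.linalg.lstsq(np.c_[d1,-d2],o2-o1,rcond=None)[0]
    a=o1+s[0]*d1;b=o2+s[1]*d2; return (a+b)/2,np.linalg.norm(a-b)
def proj(c,P):
    T=np.array(c['world_from_camera']); q=T[:3,:3].T@(np.array(P)-T[:3,3]); x=q[:2]/q[2]; x=x*(1+c['k1']*(x@x))
    return c['fx']*x[0]+c['cx'],c['fy']*x[1]+c['cy']
E
python3 - <<'E'
from h import *
s=read_state();print(s['clock'],s['eef_pos'],s['tool_rot'],s['width'],s['force'])
for n in('top','side','wrist'):
    c=calibration(n);print(n,c); cv2.imwrite(f'pics/{n}0.png',get_image(n)[:,:,::-1])
E
```

```text
0.0 [157.35446451 630.02293679 230.36837177] [-1.57270607e+00 -4.32478159e-05 -2.44752940e-01] 85.74288210255067 [ 0.25766511 -0.06810718 -0.38977207]
top {'fx': 508.6560246309774, 'fy': 508.6560246309774, 'cx': 323.13870374664106, 'cy': 243.39656334806554, 'k1': 0.034322970208697796, 'world_from_camera': array([[-2.33511212e-02, -9.93172455e-01,  1.14294360e-01,
         4.01917870e+02],
       [-9.99726652e-01,  2.30653117e-02, -3.82263815e-03,
         1.34587343e+01],
       [ 1.16030388e-03, -1.14352380e-01, -9.93439574e-01,
         1.24353718e+03],
       [ 0.00000000e+00,  0.00000000e+00,  0.00000000e+00,
         1.00000000e+00]])}
side {'fx': 572.475830484507, 'fy': 572.475830484507, 'cx': 316.6989790118455, 'cy': 246.97143876307086, 'k1': -0.16976410161783415, 'world_from_camera': array([[ 8.90900451e-01, -3.46642931e-01,  2.93487759e-01,
         1.32562092e+02],
       [-4.53833317e-01, -7.05296010e-01,  5.44603396e-01,
        -7.84089371e+02],
       [ 1.82128277e-02, -6.18381934e-01, -7.85666645e-01,
         1.15570454e+03],
       [ 0.00000000e+00,  0.00000000e+00,  0.00000000e+00,
         1.00000000e+00]])}
wrist {'fx': 331.82342996886524, 'fy': 331.82342996886524, 'cx': 313.01875516724334, 'cy': 241.24587326297953, 'k1': -0.04747747112173957, 'world_from_camera': array([[ 2.41935205e-01,  9.19433540e-01,  3.10015036e-01,
         7.85628145e+01],
       [ 9.70291119e-01, -2.28732893e-01, -7.88441984e-02,
         6.51170915e+02],
       [-1.58136441e-03,  3.19880023e-01, -9.47456738e-01,
         3.72739191e+02],
       [ 0.00000000e+00,  0.00000000e+00,  0.00000000e+00,
         1.00000000e+00]])}
```

View pics/top0.png

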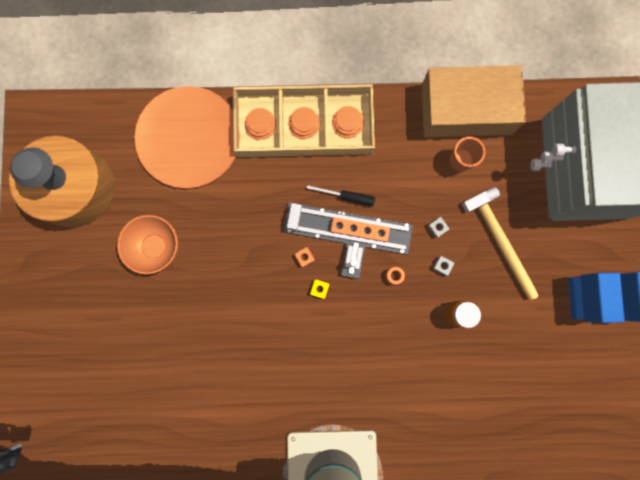

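View pics/side0.png

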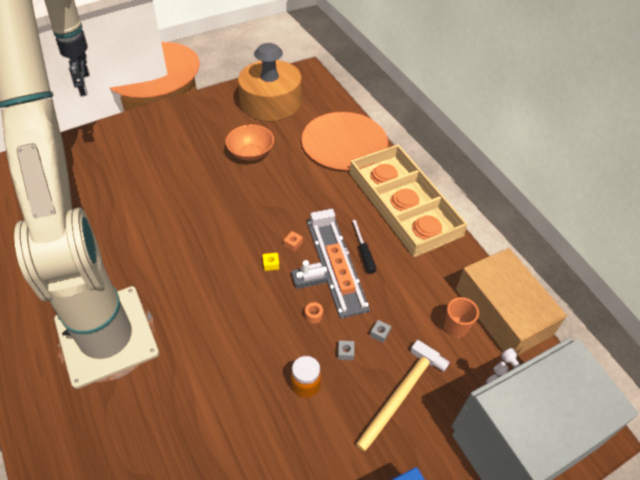

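The top view shows the jig with its end stop at the left (293,217), the row at (332–390, 225–235) and the keeper post near (355,247). The side view agrees: stop at (323,217), post near (306,266). I'll crop both to find the landmarks.

```bash
python3 - <<'E'
from h import *
a=cv2.imread('pics/top0.png')[180:300,270:430];b=cv2.imread('pics/side0.png')[200:325,280:380]
a=cv2.resize(a,None,fx=5,fy=5,interpolation=cv2.INTER_CUBIC);cv2.imwrite('pics/c1.png',a)
b=cv2.resize(b,None,fx=4.8,fy=4.8,interpolation=cv2.INTER_CUBIC);cv2.imwrite('pics/c2.png',b)
for n in('top','side'):
    im=cv2.imread(f'pics/{n}0.png');h=cv2.cvtColor(im,cv2.COLOR_BGR2HSV)
    m=cv2.inRange(h,(4,130,150),(16,255,255))
    k,l,st,ce=cv2.connectedComponentsWithStats(m)
    for i in range(1,k):
        if st[i,4]>60: print(n,st[i],ce[i].round(1), cv2.minAreaRect(np.argwhere(l==i)[:,::-1].astype(np.float32)))
E
```

```text
top [ 429   67   98   58 5075] [476.6  94.9] ((477.800537109375, 95.4232406616211), (56.40335464477539, 96.81102752685547), 88.66777801513672)
top [372  85  19  64 116] [375.8 125. ] ((380.97503662109375, 116.25083923339844), (63.06498336791992, 16.057748794555664), 88.09085083007812)
top [ 133   87  103  102 8249] [184.6 136.8] ((182.95730590820312, 137.6158447265625), (101.486572265625, 99.1675033569336), 83.6598129272461)
top [288 107  33  32 821] [304.  122.8] ((303.7500305175781, 123.25), (31.11269760131836, 31.819805145263672), 45.0)
top [332 106  32  33 816] [347.8 121.8] ((347.5, 122.0), (32.0, 31.0), 90.0)
top [245 108  32  32 815] [260.1 123.8] ((260.5, 123.5), (31.0, 31.0), 90.0)
top [   1  135  104   86 4129] [ 62.4 179.6] ((54.47003173828125, 178.25193786621094), (84.02000427246094, 87.85121154785156), 29.981639862060547)
top [454 136  48  32 398] [472.4 150.5] ((475.8846130371094, 152.57691955566406), (45.498939514160156, 30.594114303588867), 11.309932708740234)
top [375 180 107   8 559] [432.4 183.5] ((428.0, 183.5), (106.0, 7.0), -0.0)
top [188 186  66   6 280] [222.2
[... 3203 characters left out ...]
06.79833984375, 59.01148986816406), 56.78474807739258)
side [305 301  19  23 331] [314.  311.8] ((314.0, 312.0), (22.0, 18.0), 90.0)
side [175 332  46 115 634] [199.7 396.3] ((196.6005859375, 388.9585876464844), (121.02404022216797, 8.213316917419434), 67.61986541748047)
side [360 365  69  86 128] [395.5 410. ] ((396.2285461425781, 408.50384521484375), (6.128917694091797, 107.58185577392578), 39.251338958740234)
side [294 372  32  34 262] [311.7 388.1] ((311.8540954589844, 391.77569580078125), (33.011138916015625, 27.202943801879883), 72.89727020263672)
side [261 420  15  26  69] [267.8 432.1] ((268.0787353515625, 432.4656066894531), (28.51539421081543, 3.550109624862671), 66.37062072753906)
```

View pics/c1.png

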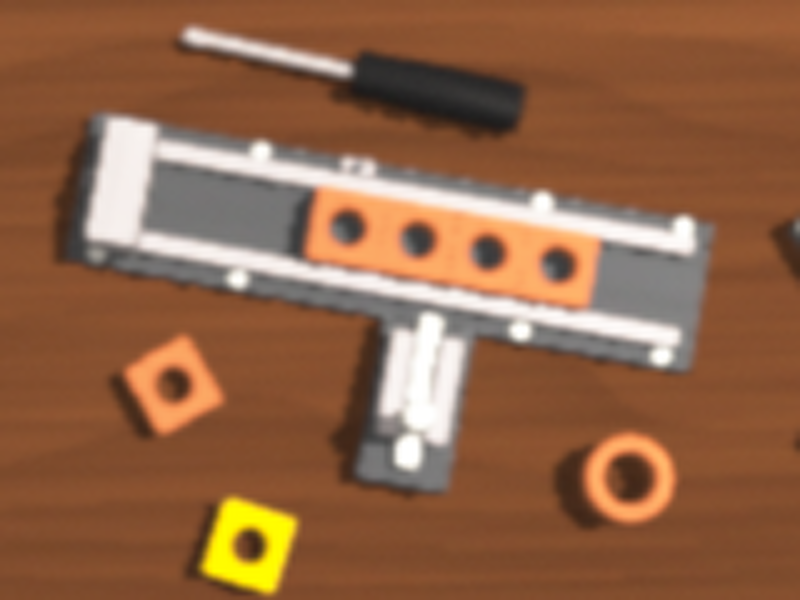

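View pics/c2.png

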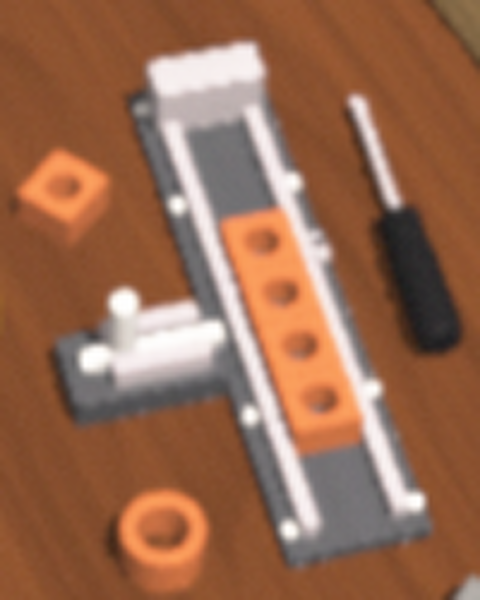

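The crops show the four holes (top crop: 348,228 … 558,265), the plate corners, the stop on the left, and the post. In the side crop the post top is at (123,300). A smaller white knob sits behind it at (95,358). Next I triangulate these.

```bash
python3 - <<'E'
from h import *
ct,cs=calibration('top'),calibration('side')
T=lambda x,y:((x+.5)/5-.5+270,(y+.5)/5-.5+180); S=lambda x,y:((x+.5)/4.8-.5+280,(y+.5)/4.8-.5+200)
ht=[(348,228),(418,240),(487,252),(558,265)];hs=[(263,241),(282,292),(301,345),(321,398)]
for a,b in zip(ht,hs):
    p,e=tri(ct,T(*a),cs,S(*b));print('hole tri',p.round(1),round(e,1),'z32 top',onz(ct,*T(*a),32).round(1),'side',onz(cs,*S(*b),32).round(1))
cor=np.array([onz(ct,*T(*p),10)[:2] for p in [(97,115),(715,225),(690,372),(68,262)]]);print(cor.round(1),np.linalg.norm(cor-np.roll(cor,-1,0),axis=1).round(1))
o=cor.mean(0);d=cor[0]-cor[1]+cor[3]-cor[2];yw=np.arctan2(d[1],d[0]);print('jig',o,yw)
h=np.array([onz(ct,*T(*a),32)[:2] for a in ht]);dh=h[0]-h[3];print('row yaw',np.arctan2(dh[1],dh[0]))
yw=np.arctan2(dh[1],dh[0])
X=np.array([np.cos(yw),np.sin(yw)]);Y=np.array([-X[1],X[0]])
print('holes in jig',[(((q-o)@X).round(1),((q-o)@Y).round(1)) for q in h])
for nm,p in(('lower',(408,452)),('upper',(420,408))):
    q,e=tri(ct,T(*p),cs,S(123,300));print(nm,q.round(1),round(e,1),'jig',((q[:2]-o)@X).round(1),((q[:2]-o)@Y).round(1))
P=np.r_[o+X*-26+Y*88,70];u,v=proj(ct,P);print('expected post px top crop',(u-270)*5,(v-180)*5);u,v=proj(cs,P);print('side',(u-280)*4.8,(v-200)*4.8)
q,e=tri(ct,T(*(122,182)),cs,S(207,62));print('stop',q,e,((q[:2]-o)@X).round(1),((q[:2]-o)@Y).round(1))
E
```

```text
hole tri [586.4 -31.6  31. ] 3.7 z32 top [584.5 -30.9  32. ] side [587.8 -32.6  32. ]
hole tri [579.7 -65.1  31. ] 3.5 z32 top [577.9 -64.4  32. ] side [581.  -66.1  32. ]
hole tri [573.  -98.1  29.9] 3.1 z32 top [571.3 -97.4  32. ] side [573.7 -99.8  32. ]
hole tri [ 565.8 -131.9   31.2] 3.2 z32 top [ 564.2 -131.3   32. ] side [ 567.1 -132.8   32. ]
[[ 646.9   90.4]
 [ 585.1 -211.4]
 [ 513.1 -196.2]
 [ 574.2  105.7]] [308.1  73.6 308.   74.3]
jig [579.80825295 -52.85913223] 1.3700022762126614
row yaw 1.3710807637455773
holes in jig [(np.float64(22.5), np.float64(-0.2)), (np.float64(-11.7), np.float64(-0.4)), (np.float64(-45.3), np.float64(-0.5)), (np.float64(-80.0), np.float64(-0.2))]
lower [483.  -57.9  71.2] 20.2 jig -24.1 93.8
upper [493.5 -60.4  70.2] 0.8 jig -24.5 83.2
expected post px top crop 419.1414394562014 417.76061068425577
side 113.18509808318849 302.63342000035965
stop [608.18997054  75.75774679  51.44169515] 4.373488987983513 131.7 -2.3
```

Everything is consistent: the hole tops triangulate to z≈31, the plate measures 308×74 and the post comes out at z≈70. The jig is at about (580, -53), yaw 1.371. The row's rear face is at jig x≈-97, so it must travel about 81 mm. The jaw axis is already almost along the rail. I'll shut the fingers and travel at height.

{"op": "apply_moves", "data": {"targets": [[1,0,-0.9,0,0,0],[1,0,-0.9,0,0,0],[1,0,-0.9,0,0,0],[1,0,-0.9,0,0,0],[1,0,-0.9,0,0,0],[0.8,0,-1,0,0,0],[0.8,0,-1,0,0,0],[0.8,0,-1,0,0,0],[0.8,0,-1,0,0,0],[0.8,0,-1,0,0,0],[0.8,0,-1,0,0,0]], "jaw": -1}}

```text
clock: 1.52
eef_pos: [436.5, 126.6, 231.4]
tool_rot: [-1.571, -0.0, -0.245]
force: [0.5, 1.2, -0.0]
width: -0.2
```

```bash
cat > go.py <<'E'
# prints tool pose in jig frame, and shift (tool units) to jig target x y z
import sys
from h import *
O=np.array([580.5,-53.3]);YW=1.371
JX=np.array([np.cos(YW),np.sin(YW)]);JY=np.array([-JX[1],JX[0]])
def rep(*t):
    s=read_state();p=np.array(s['eef_pos']);q=p[:2]-O
    print('t',s['clock'],'jig',(q@JX).round(1),(q@JY).round(1),'z',p[2].round(1),'rot',np.round(s['tool_rot'],3),'w',round(s['width'],1),'F',np.round(s['force'],1))
    if t:
        M=R.from_euler('xyz',s['tool_rot']).as_matrix()
        w=np.r_[O+JX*t[0]+JY*t[1],t[2]]-p
        Rt=np.c_[np.r_[-JY,0],[0,0,-1],np.r_[JX,0]]
        print('shift units',(M.T@w/40).round(2),'turn units',(R.from_matrix(M.T@Rt).as_rotvec()*180/np.pi/8).round(2))
if __name__=='__main__': rep(*map(float,sys.argv[1:]))
E
python3 go.py -130 0 130
```

```text
t 1.525 jig 147.8 176.8 z 231.4 rot [-1.571 -0.    -0.245] w -0.2 F [ 0.5  1.2 -0. ]
shift units [ 4.73  2.53 -6.74] turn units [-0.   -0.32  0.  ]
```

{"op": "apply_moves", "data": {"targets": [[0.67,0.2,-0.96,0,0,0],[0.67,0.2,-0.96,0,0,0],[0.67,0.2,-0.96,0,0,0],[0.67,0.2,-0.96,0,0,0],[0.67,0.2,-0.96,0,0,0],[0.67,0.2,-0.96,0,0,0],[0.7,0.2,-0.98,0,0,0],[0,0.5,0,0,-0.32,0],[0,0.5,0,0,0,0],[0,0,0,0,0,0]]}}

```text
clock: 2.78
eef_pos: [552.4, -178.8, 133.7]
tool_rot: [-1.57, 0.004, -0.2]
force: [0.4, 0.3, 0.3]
width: -0.2
```

```bash
python3 go.py -130 0 45; python3 - <<'E'
from h import *
c=calibration('wrist');cv2.imwrite('pics/w1.png',get_image('wrist')[:,:,::-1])
E
```

```text
t 2.775 jig -128.6 2.6 z 133.7 rot [-1.57   0.004 -0.2  ] w -0.2 F [0.4 0.3 0.3]
shift units [ 0.07  2.22 -0.04] turn units [-0.   -0.   -0.03]
```

View pics/w1.png

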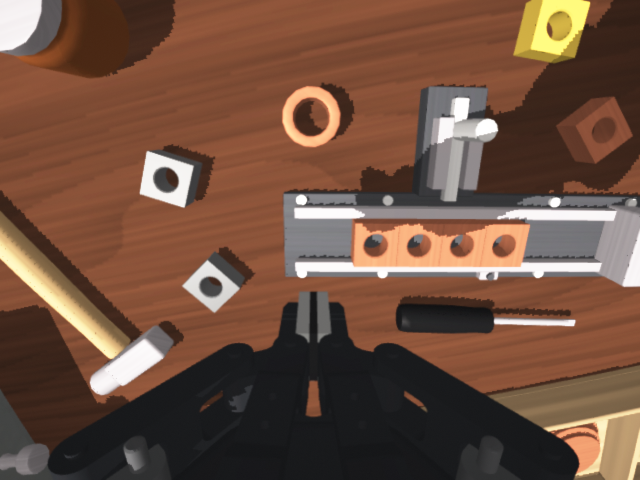

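The wrist view shows the closed fingertips at (312,295), the row's holes at (375…504,244), the open-end plate corners at (285,193) and (286,277), and the post top at (488,129). I'll check these against the first fix.

```bash
python3 - <<'E'
from h import *
from go import O,JX,JY
c=calibration('wrist')
for n,p,z in[('h4',(375,244),32),('h3',(418,244),32),('h2',(461,244),32),('h1',(504,244),32),('c+',(285,193),10),('c-',(286,277),10),('post',(488,129),70),('wall+ out',(296,208),20),('wall- out',(296,272),20)]:
    q=onz(c,*p,z)[:2]-O;print(n,(q@JX).round(1),(q@JY).round(1))
E
```

```text
h4 -78.9 -1.7
h3 -45.0 -1.7
h2 -10.6 -1.7
h1 24.4 -1.7
c+ -150.2 34.5
c- -151.3 -40.1
post -22.1 84.6
wall+ out -140.9 24.3
wall- out -141.8 -30.8
```

The two fixes agree within 2–3 mm, so I'll aim for jig y≈-1.5. Lateral clearance in the rail is about 8 mm. Descending behind the rear block.

{"op": "apply_moves", "data": {"targets": [[0.1,0.6,-0.03,0,0,0],[0,0.6,0,0,0,0],[0,0.6,0,0,0,0],[0,0.5,0,0,0,0],[0,0.3,0,0,0,0],[0,0.25,0,0,0,0],[0,0,0,0,0,0]]}}

```text
clock: 3.7
eef_pos: [557.5, -181.1, 21.2]
tool_rot: [-1.571, 0.0, -0.2]
force: [-0.5, -0.6, 0.3]
width: 0.2
```

```bash
python3 go.py -112 -1.5 16; python3 - <<'E'
from h import *
im=get_image('side')[200:340,270:400,::-1];cv2.imwrite('pics/s1.png',cv2.resize(im,None,fx=4.2,fy=4.2,interpolation=cv2.INTER_CUBIC))
E
```

```text
t 3.7 jig -129.8 -2.8 z 21.2 rot [-1.571  0.    -0.2  ] w 0.2 F [-0.5 -0.6  0.3]
shift units [-0.03  0.13  0.44] turn units [-0. -0. -0.]
```

View pics/s1.png

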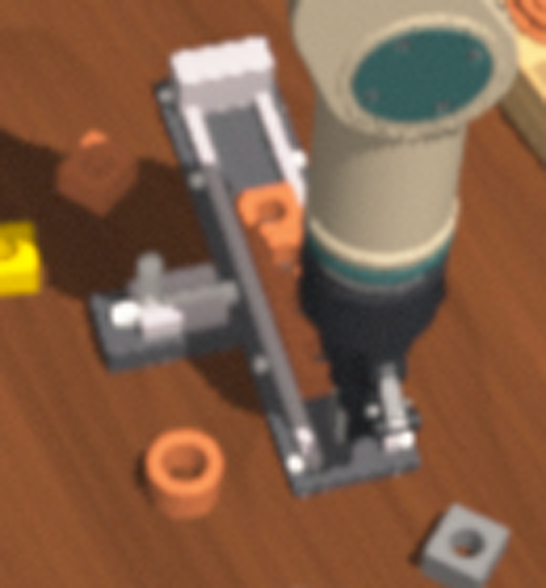

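The fingers stand in the rail, just behind the rear block. I'll lower a little more and start pushing along tool +z.

{"op": "apply_moves", "data": {"targets": [[-0.03,0.12,0.1,0,0,0],[0,0,0.15,0,0,0],[0,0,0.15,0,0,0],[0,0,0.1,0,0,0],[0,0,0.1,0,0,0],[0,0,0.1,0,0,0],[0,0,0.1,0,0,0],[0,0,0.1,0,0,0]]}}

```text
clock: 4.75
eef_pos: [563.2, -148.1, 16.7]
tool_rot: [-1.574, -0.001, -0.202]
force: [-0.4, -5.1, 0.9]
width: -0.2
```

```bash
python3 go.py -31 -1.5 16; python3 - <<'E'
from h import *
from go import O,JX,JY
c=calibration('wrist');im=get_image('wrist')[:,:,::-1];cv2.imwrite('pics/w2.png',im)
E
```

```text
t 4.75 jig -96.4 -1.8 z 16.7 rot [-1.574e+00 -1.000e-03 -2.020e-01] w -0.2 F [-0.4 -5.1  0.9]
shift units [-0.01  0.01  1.63] turn units [ 0.02 -0.02  0.  ]
```

View pics/w2.png

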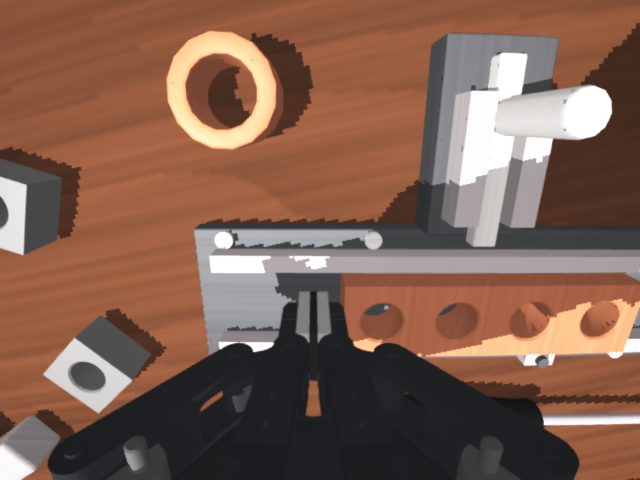

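The fingers are in contact and the row slides at about 5 N (fingertips at (330,295), rear face at x≈342). I'll continue.

{"op": "apply_moves", "data": {"targets": [[0,0,0.12,0,0,0],[0,0,0.12,0,0,0],[0,0,0.12,0,0,0],[0,0,0.12,0,0,0],[0,0,0.12,0,0,0],[0,0,0.12,0,0,0],[0,0,0.12,0,0,0],[0,0,0.12,0,0,0],[0,0,0.12,0,0,0],[0,0,0.12,0,0,0],[0,0,0.1,0,0,0]]}}

```text
clock: 6.18
eef_pos: [573.5, -96.8, 16.7]
tool_rot: [-1.573, -0.0, -0.202]
force: [-2.1, -5.2, 1.6]
width: 0.0
```

{"op": "apply_moves", "data": {"targets": [[0,0,0.06,0,0,0],[0,0,0.06,0,0,0],[0,0,0.06,0,0,0]]}}

```text
clock: 6.55
eef_pos: [574.9, -89.9, 16.7]
tool_rot: [-1.573, -0.0, -0.202]
force: [-0.2, -5.3, 0.3]
width: -0.1
```

```bash
python3 go.py -31 -1.5 16
```

```text
t 6.55 jig -37.0 -1.8 z 16.7 rot [-1.573 -0.    -0.202] w -0.1 F [-0.2 -5.3  0.3]
shift units [-0.01  0.02  0.15] turn units [ 0.02 -0.02  0.  ]
```

{"op": "apply_moves", "data": {"targets": [[0,0,0.04,0,0,0],[0,0,0.04,0,0,0],[0,0,0.04,0,0,0]]}}

```text
clock: 6.92
eef_pos: [575.8, -85.3, 16.7]
tool_rot: [-1.573, -0.0, -0.202]
force: [-1.9, -5.4, 1.5]
width: -0.0
```

{"op": "apply_moves", "data": {"targets": [[0,0,0.03,0,0,0],[0,0,0.03,0,0,0]]}}

```text
clock: 7.18
eef_pos: [576.3, -82.9, 16.7]
tool_rot: [-1.573, -0.0, -0.202]
force: [-0.3, -5.9, 1.3]
width: -0.3
```

{"op": "apply_moves", "data": {"targets": [[0,0,0.03,0,0,0],[0,0,0.03,0,0,0]]}}

```text
clock: 7.42
eef_pos: [576.7, -81.0, 16.7]
tool_rot: [-1.574, -0.0, -0.202]
force: [-1.7, -6.8, 1.1]
width: -0.0
```

{"op": "apply_moves", "data": {"targets": [[0,0,0.04,0,0,0],[0,0,0.04,0,0,0]]}}

```text
clock: 7.68
eef_pos: [576.7, -80.8, 16.7]
tool_rot: [-1.577, -0.0, -0.204]
force: [-2.2, -13.3, 1.7]
width: -0.2
```

{"op": "apply_moves", "data": {"targets": [[0,0,0.04,0,0,0],[0,0,0.04,0,0,0]]}}

```text
clock: 7.92
eef_pos: [576.7, -80.7, 16.7]
tool_rot: [-1.58, 0.0, -0.206]
force: [-2.6, -18.6, 1.6]
width: -0.1
```

Motion has stalled and the force is rising (19 N), so the row is against the stop. I'll back off, rise, and look from above.

{"op": "apply_moves", "data": {"targets": [[0,0,-0.3,0,0,0],[0,0,-0.3,0,0,0],[0,0,-0.3,0,0,0],[0,-0.6,0,0,0,0],[0,-1,0,0,0,0],[0,-1,0,0,0,0],[0,-0.7,0,0,0,0],[-0.9,0,0.3,0,0,0],[-0.9,0,0.3,0,0,0],[-0.9,0,0.2,0,0,0],[-0.7,0,0,0,0,0],[0,0,0,0,0,0]]}}

```text
clock: 9.43
eef_pos: [442.0, -48.1, 148.6]
tool_rot: [-1.57, 0.002, -0.199]
force: [0.9, 0.6, -0.1]
width: -0.1
```

```bash
python3 go.py -25 122 47; python3 - <<'E'
from h import *
cv2.imwrite('pics/w3.png',get_image('wrist')[:,:,::-1])
cv2.imwrite('pics/t3.png',get_image('top')[:,:,::-1])
E
```

```text
t 9.425 jig -22.4 136.7 z 148.6 rot [-1.57   0.002 -0.199] w -0.1 F [ 0.9  0.6 -0.1]
shift units [ 0.37  2.54 -0.07] turn units [-0.    0.01 -0.02]
```

View pics/w3.png

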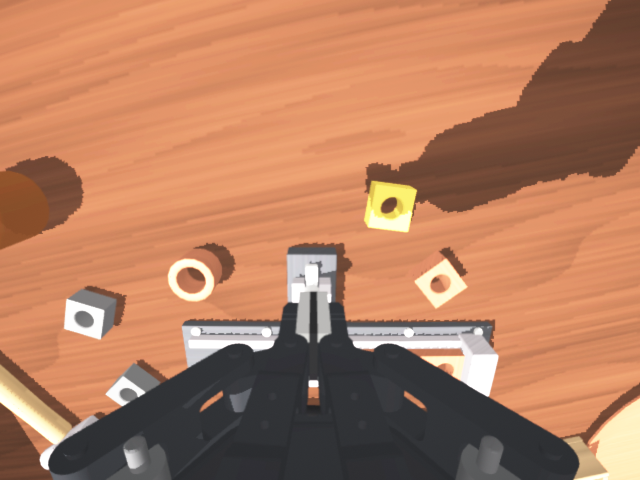

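The row now abuts the end stop (orange up to x≈462 at the stop's face). The gripper is aligned with the post, beyond the far end of the keeper bed. Lowering to z≈48 and pushing towards the rail along tool +x.

{"op": "apply_moves", "data": {"targets": [[0,0.6,-0.04,0,0,0],[0,0.6,0,0,0,0],[0,0.6,0,0,0,0],[0,0.5,0,0,0,0],[0,0.2,0,0,0,0],[0,0,0,0,0,0],[0.15,0,0,0,0,0],[0.15,0,0,0,0,0],[0.15,0,0,0,0,0],[0.15,0,0,0,0,0]]}}

```text
clock: 10.78
eef_pos: [468.3, -55.2, 48.7]
tool_rot: [-1.571, -0.001, -0.2]
force: [-0.2, -0.4, -0.3]
width: -0.1
```

```bash
python3 go.py -25 50 47
```

```text
t 10.775 jig -24.2 109.6 z 48.7 rot [-1.571e+00 -1.000e-03 -2.000e-01] w -0.1 F [-0.2 -0.4 -0.3]
shift units [ 1.49  0.04 -0.02] turn units [-0. -0.  0.]
```

{"op": "apply_moves", "data": {"targets": [[0.1,0,0,0,0,0],[0.12,0,0,0,0,0],[0.12,0,0,0,0,0],[0.12,0,0,0,0,0],[0.12,0,0,0,0,0],[0.12,0,0,0,0,0],[0.12,0,0,0,0,0],[0.12,0,0,0,0,0],[0.12,0,0,0,0,0],[0.12,0,0,0,0,0],[0.1,0,0,0,0,0]]}}

```text
clock: 12.15
eef_pos: [518.0, -65.5, 48.4]
tool_rot: [-1.571, 0.0, -0.2]
force: [-2.0, -0.1, 0.0]
width: 0.2
```

{"op": "apply_moves", "data": {"targets": [[0.06,0,0,0,0,0],[0.05,0,0,0,0,0],[0.05,0,0,0,0,0]]}}

```text
clock: 12.52
eef_pos: [524.0, -66.7, 48.5]
tool_rot: [-1.571, 0.0, -0.2]
force: [-2.2, -0.9, 0.5]
width: -0.1
```

```bash
python3 go.py -25 50 47
```

```text
t 12.525 jig -24.4 52.7 z 48.5 rot [-1.571  0.    -0.2  ] w -0.1 F [-2.2 -0.9  0.5]
shift units [ 0.07  0.04 -0.02] turn units [ 0. -0. -0.]
```

Pushing at about 2 N as expected. I'll go on gently until the bolt's own stop.

{"op": "apply_moves", "data": {"targets": [[0.05,0,0,0,0,0],[0.05,0,0,0,0,0]]}}

```text
clock: 12.78
eef_pos: [527.8, -67.5, 48.5]
tool_rot: [-1.571, 0.001, -0.2]
force: [-5.0, -1.0, -0.1]
width: 0.2
```

{"op": "apply_moves", "data": {"targets": [[0.05,0,0,0,0,0],[0.05,0,0,0,0,0]]}}

```text
clock: 13.02
eef_pos: [527.8, -67.5, 48.3]
tool_rot: [-1.571, 0.008, -0.2]
force: [-11.8, 1.3, 8.6]
width: -0.2
```

{"op": "apply_moves", "data": {"targets": [[0.04,0,0,0,0,0],[0.04,0,0,0,0,0]]}}

```text
clock: 13.28
eef_pos: [527.8, -67.5, 48.2]
tool_rot: [-1.571, 0.014, -0.2]
force: [-15.8, 2.2, 14.7]
width: -0.4
```

The bolt stalled at jig y≈49, which is where the bolt's stop should put it. Backing off, rising clear, then a final look.

{"op": "apply_moves", "data": {"targets": [[-0.4,0,0,0,0,0],[-0.6,0,0,0,0,0],[-0.6,0,0,0,0,0],[0,-1,0,0,0,0],[0,-1,0,0,0,0],[0,-1,0,0,0,0],[0,-1,0.5,0,0,0],[0,-0.5,1,0,0,0],[0,0,1,0,0,0],[0,0,1,0,0,0],[0,0,1,0,0,0],[0,0,1,0,0,0]]}}

```text
clock: 14.78
eef_pos: [517.6, 161.9, 229.3]
tool_rot: [-1.568, -0.003, -0.199]
force: [0.8, -0.1, -0.0]
width: 0.1
```

{"op": "apply_moves", "data": {"targets": [[0,0,1,0,0,0],[0,0,1,0,0,0],[0,0,1,0,0,0],[0,0,0,0,0,0],[0,0,0,0,0,0]]}}

```text
clock: 15.4
eef_pos: [540.3, 276.9, 228.7]
tool_rot: [-1.571, -0.001, -0.2]
force: [0.3, -1.4, 0.9]
width: 0.3
```

```bash
python3 go.py; python3 - <<'E'
from h import *
from go import O,JX,JY
a=get_image('top')[:,:,::-1];b=get_image('side')[:,:,::-1]
z=lambda i,x,y,w,h,f:cv2.resize(i[y:y+h,x:x+w],None,fx=f,fy=f,interpolation=cv2.INTER_CUBIC)
A=z(a,280,190,140,110,3.5);B=z(b,280,200,110,125,3.08)
B=cv2.resize(B,(300,A.shape[0]));cv2.imwrite('pics/f.png',np.hstack([A,B]))
for n,im in(('top',a),('side',b)):
    m=cv2.inRange(cv2.cvtColor(np.ascontiguousarray(im),cv2.COLOR_BGR2HSV),(4,130,120),(16,255,255))
    k,l,st,ce=cv2.connectedComponentsWithStats(m);c=calibration(n)
    for i in range(1,k):
        if 100<st[i,4]<900:
            q=onz(c,*ce[i],32)[:2]-O;print(n,st[i],ce[i].round(1),'jig',(q@JX).round(1),(q@JY).round(1))
E
```

```text
t 15.4 jig 315.7 104.9 z 228.7 rot [-1.571e+00 -1.000e-03 -2.000e-01] w 0.3 F [ 0.3 -1.4  0.9]
top [288 107  33  33 834] [304.  122.7] jig 151.9 -235.1
top [332 106  32  33 840] [347.7 121.8] jig 46.4 -256.4
top [244 108  33  32 838] [260.  123.7] jig 257.8 -213.6
top [305 198  48  10 243] [326.1 202.5] jig 63.4 -48.5
top [299 213  57  23 656] [327.2 223.7] jig 51.9 1.9
top [ 19 281  53   7 215] [ 49.  284.2] jig 670.6 259.0
top [466 286  50   5 179] [494.1 287.9] jig -363.4 84.1
top [247 291  59   6 213] [281.2 293.2] jig 130.1 185.2
top [  0 358  56   7 276] [ 25.  360.8] jig 681.6 439.4
top [ 21 428  60  10 257] [ 53.7 432.4] jig 578.9 582.7
top [240 440  45  20 457] [263.9 447.9] jig 103.5 536.1
side [370 164  28  20 406] [383.3 173.2] jig 247.9 -214.1
side [390 189  29  22 476] [404.2 199.1] jig 140.0 -235.3
side [412 216  30  24 546] [426.4 227. ] jig 32.8 -256.4
side [317 221  28  43 567] [330.4 241.8] jig 48.8 -0.7
```

View pics/f.png

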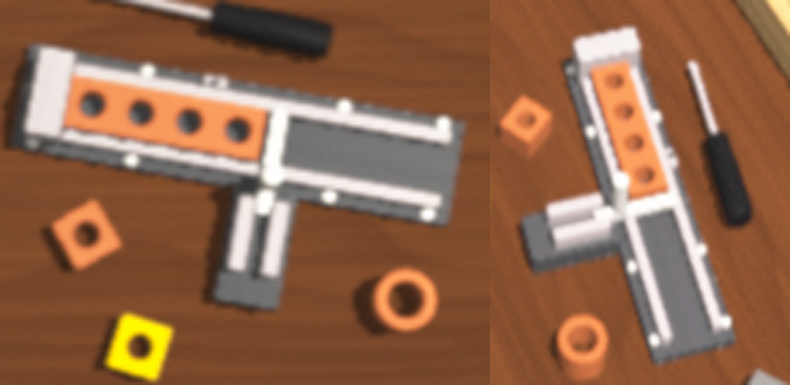

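Both views show the four blocks closed up against the stop, with the row's centre at jig x≈52 (home is 52). The bolt is across the rail behind them and the bystanders are in place. Handing in.

```bash
python3 -c "
from cell import *
print(finish_job())"
```

```text
the job is handed in; nothing more can be done
None
```

I pushed the four blocks home as one train, touching only the rear block, then pushed the post until the keeper bolt was across the rail. I handed the job in at about 15.5 s on the robot's clock, with the arm clear of everything. No verdict is reported.

- **Row:** it slid at about 5 N and then stalled against the end stop, with the force rising to 19 N. In the last top view its centre is at jig x ≈ 52 mm, and home is 52.
- **Bolt:** it moved at about 2 N and stalled with the fingertips at jig y ≈ 49 mm, where its stop should be. The last top and side views show it right across the rail behind the row.
- **Bystanders:** in those close-up views the spare, collar and driver look unmoved. I did not look again at the hammer, bowl, cup and jar; the arm passed them only at height and the force readings showed no contact there.
- **Disagreements:** the top, side and wrist views differed by 2–4 mm on the jig's position. The side view alone puts the row's centre about 3 mm short of home, at 48.8 mm. I put that down to the block sides being in its colour mask, and relied on the stall for the actual contact.

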